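# Hang a lopsided sign on the drying rail

### The job

Lift the hook-topped sign out of its slotted board and, leaving the loose things on the table alone, hang it by its hook over the bar of the drying rail, on the open stretch to the left of the stop collar with a good two fingers' width between hook and collar. Then, with its hook on the bar, slide it to the right until it just bears against the collar, without pushing the collar along the bar or bearing hard on the rail. One end of the sign is heavier than the other: turn that end down gently about the bar until it hangs by itself at its own slant before you let go, so that it does not swing, and leave it hanging still against the collar.

Things in the scene. Friction and masses are not known exactly. Their poses are not given: they have to be found in the camera images.
- sign: Wooden hanging sign: panel 170 mm long (own x), 12 mm thick (own y), 100 mm tall (own z), dark steel hook on top, large rosette near its -x end, small boss near +x. Origin: centre of the panel's underside. It starts upright in the holder's slot, -x end toward the robot's right. Weighs 0.18 to 0.6 kg, centre of mass 46 to 58 mm up. Free top edge to grip: x from -80 to -20, z from 70 to 100 mm.
- rosette: Round steel rosette set through the sign at x = -55, z = 45 mm (this centre), 44 mm across, 22 mm thick (5 mm proud of both faces). How heavy it and the boss are differs each time and is not known, so the sign's own hanging angle, its -x end anything from 0 to 30 degrees down from level, must be felt: there the tool's moment about the bar falls to zero.
- boss: Small round steel boss set through the sign at x = 66, z = 50 mm (this centre), 30 mm across, 20 mm thick; its weight differs too.
- hook (a point): Centre of the hook's arch, at x = 18, y = 0, z = 166 mm in the sign's frame. The hook is a strap 16 mm wide (y), 4 mm thick, bent to a half circle of 9 mm inner radius open downward; its shank goes down to the panel on the -x side, its free tip on the +x side ends 6 mm below this point. Hung on the bar, this point lies 4 mm straight below the bar's axis.
- holder: Slotted wooden board, 150 x 60 mm, fixed; origin at the centre of its underside, slot along its x. Slot 15 mm wide, 18 mm deep, floor 10 mm and rims 28 mm above the table. The sign is lifted straight up out of it.
- rail: Drying rail, fixed: base board 120 x 330 x 15 mm, two posts 22 mm square at y = -150 and +150 mm, 280 mm tall, a round steel bar of 10 mm diameter between them along its own y. Origin: centre of the base's underside. Its +y is roughly the robot's left, its +x points away from the robot.
- bar_mid (a point): Middle of the bar, on its axis, 260 mm above the rail's origin; its y axis runs along the bar. Since the +x end of the sign's panel goes under the bar, bring the sign in level between the posts from the robot's side: with the hook point 15 to 40 mm higher than the bar's axis the tip passes over the bar and the panel under it; then lower.
- collar: Steel stop collar on the bar, 32 mm diameter, 14 mm wide along the bar, small thumb screw on top reaching 27 mm above the axis. Origin on the bar's axis, mid-width; the hook touches it with the hook point 15 mm to its +y side. It sits on the right half of the bar, held by light friction: pushed with some 8 N it slides.
- enamel_0: Small paint tin, 70 mm diameter, 72 mm tall, loose bystander; origin under its centre.
- masking_tape: Roll of tape, 104 mm diameter, 25 mm tall, loose bystander; origin under its centre.
- wood_block_1: Wood offcut 50 x 60 x 20 mm, loose bystander; origin under its centre.
- sanding_block: Cork sanding block 64 x 112 x 27 mm, loose bystander; origin under its centre.

How it is judged:
By the outcome, as a careful person would: the job done as asked, in the order asked, and still so for the second after the job is handed in, with the robot touching nothing.
It also fails if it takes over 72 s, if anything falls off the work surface, if the arm or the gripper's body presses on something with over 40 N, if the wrist force passes 120 N, or if a joint passes its speed limit or range.

### The arm

A 6-joint arm with a two-finger parallel gripper is mounted at the origin on a cart in front of the work surface, level with it; the furniture and walls round the work are solid. World frame = base frame: x ahead of the robot, y to its left, z up, the work surface at z = 0. Lengths are in m, angles in rad, forces in N, time in s.
With the tool pointing down it reaches from about 0.425 to 0.95 m from the base axis. Payload 3.5 kg.
Tool frame: the origin (TCP) lies at the very end of the fingers, on their centre line; the grasp point (between the pads) lies 19 mm behind it; z points along the fingers, y is the line along which they close (so a half turn about z gives the same grasp; the last joint's range is limited). The gripper opens to 85 mm and grips with 20 to 120 N. Pads are 22 mm wide; open, the fingers measure 114 mm over their backs; the gripper's body (76 mm by 85 mm) begins 54 mm behind the grasp point. The pads swing forward as they close: fully open they stand 13 mm farther back than shut.
Start: joints at [1.066, 0.286, 1.577, -0, 1.279, -0.15], TCP at [0.234, 0.633, 0.231] pointing down, gripper open.
Joint ranges: [-2.77, 2.77], [-0.9, 2.22], [0.21, 2.48], [-1.53, 4.67], [0.24, 2.81], [-2.84, 2.84]. Speed limits (rad/s): [2.79, 2.79, 3.14, 3.14, 3.14, 3.14].

### API

Orientations are given as a rotation vector (axis times angle).
In Python, from bench import arm gives the robot as it stands.
- The arm moves only by the tool play_rows, never from a script. Its argument "moves" is one flat list of numbers, 7 for each row, row after row: the shift along the tool's x, y, z in mm, then the turn, a rotation vector about the tool's x, y, z in rad, then the finger opening in mm, from 0 to 85.4. A call has 1 to 5 rows; each row shifts and turns the commanded pose from where the row before left it, along the tool's axes as they then stand; what a row does not reach is not made up. A row lasts 1/8 s, in which the tool goes at most 62.5 mm and 10.7 degrees, less where a joint would pass 70% of its speed; a pose out of reach is approached as far as the arm can. A call with a gripper value outside its range is refused whole. The fingers move at their own pace and stop on an object; the grip force is fixed at half the most. Time passes only in rows, so rows that do not move let the fingers close. It gives the time, the measured TCP pose, the force, the opening and the grip force at its end, in the units of the state.
- arm.sense(): the state, without advancing time (a new reading comes with each control period).
- arm.get_image(name): name is "scene" or "side" or "wrist"; returns a dict with "pixels" (420x560x3 uint8, red, green, blue), "depth" (420x560 float32, m along the optical axis (not along the pixel's ray), 0 where there is no reading), "K" (3x3 intrinsics, pixels), "D" ([k1, k2, p1, p2, k3] as OpenCV has them; the pictures are not rectified), "rvec" (rotation vector, rad) and "tvec" (3), from world to camera coordinates, as OpenCV has them. Camera axes: x right, y down, z forward; pixel columns grow to the right and rows downward; lengths in m; the calibration is good to about 2 mm. A picture is of the moment at which its call begins.
- arm.finish_job(): hands the job in; it is judged then, once.
The state is a dict: "clock": time; "joint_pos": joint angles; "qvel": joint speeds; "joint_torque": joint torques, N m; "position": TCP position; "ee_rot": TCP orientation; "contact_force": force on the tool from outside, world axes, zero at the start; "torque": the same for the moment, N m; "finger_gap": opening from 0.0 (shut) to 1.0 (fully open); "gripper_force": force on a finger pad.
Only numpy, scipy, OpenCV 4.12 (cv2) and the standard library are available. Lean on these libraries where they do the work, as an engineer would, in place of code of your own. Each camera call takes 0.05 s, during which the arm holds its last target. There are 200 camera calls.

## Working session

There is one attempt and no reset: what is moved stays moved. The work goes in short steps, Python scripts to look and compute and a tool call to move; the robot and the scene stay as the last step left them, time stands still between calls to the robot, and variables do not carry over. Pictures are saved under pics/ and viewed, at most 10 in all, crops included, and the job is handed in when it is done.

Besides the shell and the picture viewer there is one more tool, called in YAML: its name, and indented under it one key for each argument. play_rows: Moves the arm, as the interface text tells. Its arguments: {"type":"object","properties":{"moves":{"type":"array","items":{"type":"number"}}},"required":["moves"]}

```bash
ls; mkdir -p pics; python3 - <<'E'
from bench import arm
import cv2,numpy as np
s=arm.sense();print({k:np.round(v,3) for k,v in s.items()})
for n in("scene","side"):
    d=arm.get_image(n);np.savez(f"{n}0.npz",**d)
    cv2.imwrite(f"pics/{n}0.png",d["pixels"][:,:,::-1])
    R=cv2.Rodrigues(d["rvec"])[0];print(n,-R.T@np.ravel(d["tvec"]),R[2],d["K"][0],d["D"])
E
```

```text
pics
{'clock': np.float64(0.0), 'joint_pos': array([ 1.066,  0.287,  1.578, -0.   ,  1.279, -0.15 ]), 'qvel': array([-0.   ,  0.002, -0.002,  0.001,  0.001,  0.   ]), 'joint_torque': array([-1.0000e-03, -4.0597e+01, -2.9263e+01, -0.0000e+00,  6.0000e-03,
        0.0000e+00]), 'position': array([0.234, 0.632, 0.23 ]), 'ee_rot': array([-0.554, -3.092,  0.004]), 'contact_force': array([ 0.703, -0.198,  1.018]), 'torque': array([-0.   ,  0.029, -0.031]), 'gripper_force': np.float64(0.0), 'finger_gap': np.float64(1.002)}
scene [-0.58456461 -0.81405315  0.81021088] [ 0.7105657   0.56132825 -0.4242723 ] [487.68975959   0.         281.78767214] [0.02421423 0.         0.         0.         0.        ]
side [-0.39769375  1.48409864  0.97177167] [ 0.48966243 -0.75983304 -0.42764992] [521.32511802   0.         284.94140458] [0.03639012 0.         0.         0.         0.        ]
```

View pics/scene0.png

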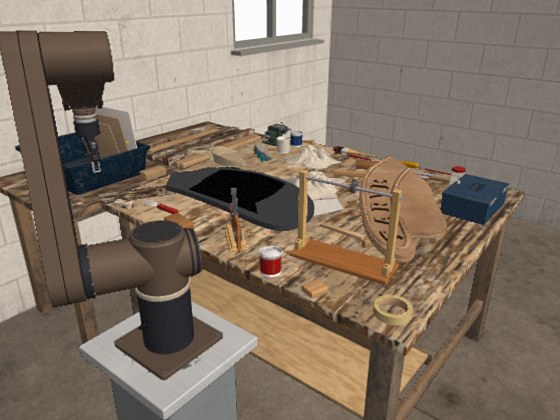

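View pics/side0.png

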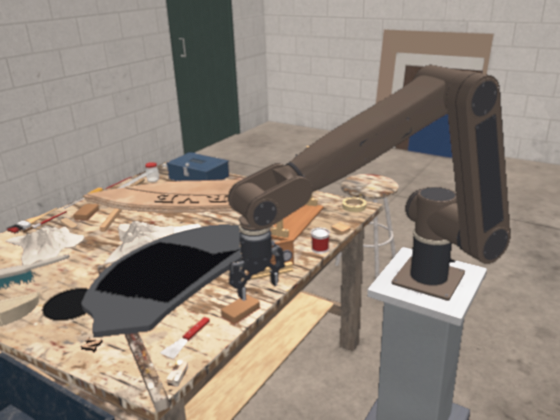

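The scene view shows the sign in its holder at about (235,220), and the rail with its posts at (303,210) and (393,230). The bar runs from (305,177) to (395,195) and the collar is near (352,183). In the side view the arm hides the sign.

```bash
python3 - <<'E'
import cv2
a=cv2.imread("pics/scene0.png")
cv2.imwrite("pics/c1.png",cv2.resize(a[160:290,210:410],None,fx=4,fy=4,interpolation=cv2.INTER_CUBIC))
E
```

```text
(no output)
```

View pics/c1.png

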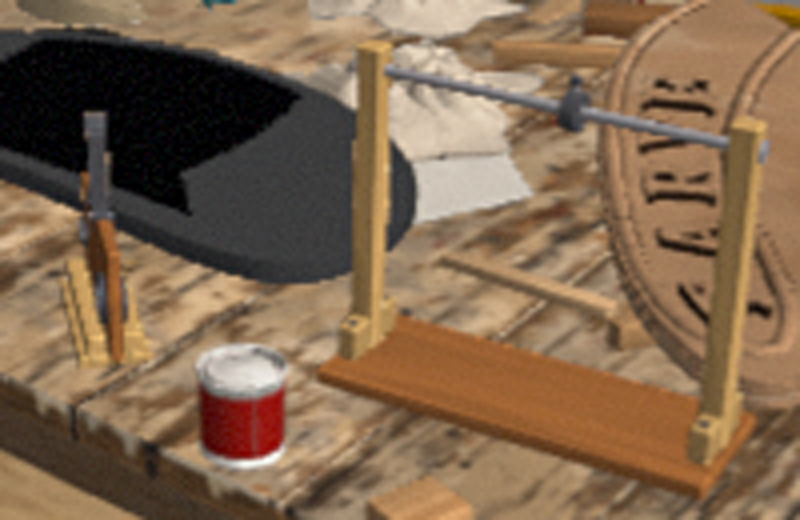

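The crop shows the bar clearly, with the collar at full-image (353,187). The sign's panel is seen nearly edge-on at (237,229), and the hook strap runs up to (233,188).

```bash
cat > h.py <<'E'
import numpy as np,cv2
from scipy.spatial.transform import Rotation as Ro
def cam(d):
    R=cv2.Rodrigues(d["rvec"])[0]; return R,-R.T@np.ravel(d["tvec"])
def ray(d,uv):
    R,c=cam(d); p=cv2.undistortPoints(np.array(uv,float).reshape(-1,1,2),d["K"],d["D"])[:,0]
    return c,np.c_[p,np.ones(len(p))]@R
def onz(d,uv,z):
    c,r=ray(d,uv); return c+r*((z-c[2])/r[:,2:])
def cloud(d):
    h,w=d["depth"].shape; v,u=np.mgrid[:h,:w]
    c,r=ray(d,np.c_[u.ravel(),v.ravel()]); return (c+r*d["depth"].reshape(-1,1)).reshape(h,w,3)
E
python3 - <<'E'
from h import *
np.set_printoptions(precision=4,suppress=True)
d=dict(np.load("scene0.npz")); f=lambda P:[(210+(x-1.5)/4,160+(y-1.5)/4) for x,y in P]
print("bar",onz(d,f([(390,71),(450,83),(520,98),(650,126),(722,142)]),.26),"collar",onz(d,f([(573,109)]),.26))
print("base",onz(d,f([(319,374),(703,494)]),.0),onz(d,f([(752,415),(400,318)]),.015))
print("holder rims",onz(d,f([(82,362),(152,355),(68,260),(110,250)]),.028))
X=cloud(d)
for n,p in dict(hooktop=(96,118),shank=(97,180),panel=(105,260),panel2=(112,330),edge=(88,195),ros=(125,300),tin=(240,355)).items():
    u,v=np.round(f([p])[0]).astype(int); print(n,u,v,X[v,u],d["pixels"][v,u])
# panel colored points
m=np.zeros((420,560),bool); m[205:252,228:246]=1
P=d["pixels"].astype(int); m&=(P[...,0]-P[...,2]>60)&(X[...,2]>.035)&(X[...,2]<.16)
Q=X[m]; print(len(Q),Q.min(0),Q.max(0)); 
z=np.median(Q,0);print(z)
E
```

```text
bar [[ 0.571  -0.0003  0.26  ]
 [ 0.5797 -0.0505  0.26  ]
 [ 0.5878 -0.1082  0.26  ]
 [ 0.6017 -0.2103  0.26  ]
 [ 0.6082 -0.2643  0.26  ]] collar [[ 0.5943 -0.1502  0.26  ]]
base [[ 0.5242  0.0287  0.    ]
 [ 0.5646 -0.2998  0.    ]] [[ 0.6667 -0.2871  0.015 ]
 [ 0.6219  0.0173  0.015 ]]
holder rims [[0.3812 0.1588 0.028 ]
 [0.4249 0.1228 0.028 ]
 [0.5039 0.2943 0.028 ]
 [0.5418 0.2791 0.028 ]]
hooktop 234 189 [0.4888 0.2365 0.1848] [100  96  98]
shank 234 205 [0.4815 0.2322 0.1303] [66 66 69]
panel 236 225 [0.4149 0.1614 0.1042] [70 44 21]
panel2 238 242 [0.4201 0.1602 0.0405] [139  87  46]
edge 232 208 [0.4742 0.2349 0.1211] [66 57 61]
ros 241 235 [0.4404 0.1651 0.0562] [114 108 107]
tin 270 248 [0.4249 0.0288 0.0631] [204 192 184]
96 [0.4162 0.1547 0.0351] [0.5084 0.273  0.1115]
[0.4248 0.162  0.0889]
```

```bash
cat >> h.py <<'E'
def to(pos,heading,tilt=0.,s=None):
    """shift in tool axes (mm) & turn (rotvec, tool axes) from the sensed pose to TCP pos, tool down, tool y 'heading' rad (mod pi);
    tilt: then rotated about +tool-y-line so"""
    from bench import arm
    s=s or arm.sense(); R0=Ro.from_rotvec(s["ee_rot"])
    best=None
    for k in(0,np.pi):
        y=np.array([np.cos(heading+k),np.sin(heading+k),0]); z=np.array([0,0,-1.]); 
        R=Ro.from_matrix(np.c_[np.cross(y,z),y,z])
        w=(R0.inv()*R).as_rotvec()
        if best is None or np.linalg.norm(w)<np.linalg.norm(best): best=w
    dp=np.array(pos)-s["position"]
    print("pos",s["position"].round(4),"toolaxes x,y,z\n",R0.as_matrix().T.round(3))
    print("shift tool mm",(R0.inv().apply(dp)*1e3).round(1),"after turn",((R0*Ro.from_rotvec(best)).inv().apply(dp)*1e3).round(1),"turn",best.round(4))
    print("F",s["contact_force"].round(2),"T",s["torque"].round(3),"gap",s["finger_gap"],"t",s["clock"],"q",s["joint_pos"].round(2))
E
python3 -c "
from h import *
to([.44,.19,.36],np.radians(-42))"
```

```text
pos [0.2342 0.6325 0.2301] toolaxes x,y,z
 [[-0.938  0.347  0.   ]
 [ 0.347  0.938 -0.002]
 [-0.001 -0.002 -1.   ]]
shift tool mm [-346.7 -343.7 -129.3] after turn [ 191.1 -449.  -129.9] turn [-0.0017 -0.0015 -1.1925]
F [-0.94 -0.19 -0.47] T [-0.006  0.002  0.071] gap 0.9990490694897892 t 0.1 q [ 1.07  0.29  1.58 -0.    1.28 -0.15]
```

play_rows:
  moves: [0,0,-26,0,0,-0.17,85,0,0,-26,0,0,-0.17,85,0,0,-26,0,0,-0.17,85,0,0,-26,0,0,-0.17,85,0,0,-26,0,0,-0.17,85]

```text
clock: 0.72
position: [0.2343, 0.6327, 0.3613]
ee_rot: [0.778, -3.043, 0.002]
contact_force: [-0.2, -0.7, 0.0]
finger_gap: 0.992
gripper_force: 0.0
```

play_rows:
  moves: [0,0,0,0,0,-0.17,85,0,0,0,0,0,-0.17,85,21,-50,0,0,0,0,85,21,-50,0,0,0,0,85,21,-50,0,0,0,0,85]

```text
clock: 1.35
position: [0.3036, 0.484, 0.3605]
ee_rot: [1.275, -2.87, 0.001]
contact_force: [0.5, 0.3, 0.5]
finger_gap: 0.999
gripper_force: 0.0
```

play_rows:
  moves: [21,-50,0,0,0,0,85,21,-50,0,0,0,0,85,21,-50,0,0,0,0,85,21,-50,0,0,0,0,85,21,-50,0,0,0,0,85]

```text
clock: 1.98
position: [0.4185, 0.2383, 0.3609]
ee_rot: [1.274, -2.871, -0.0]
contact_force: [1.0, 0.6, -0.5]
finger_gap: 0.998
gripper_force: 0.0
```

play_rows:
  moves: [21,-50,0,0,0,0,85,0,0,0,0,0,0,85]

```text
clock: 2.22
position: [0.4422, 0.1881, 0.3606]
ee_rot: [1.265, -2.874, 0.0]
contact_force: [-0.1, 0.6, -0.3]
finger_gap: 0.998
gripper_force: 0.0
```

```bash
python3 - <<'E'
from h import *
from bench import arm
to([.44,.19,.36],np.radians(-42))
for n in("wrist","scene"):
    d=arm.get_image(n);np.savez(n+"1.npz",**d);cv2.imwrite(f"pics/{n}1.png",d["pixels"][:,:,::-1])
    print(cam(d)[1],cam(d)[0][2])
E
```

```text
pos [0.4422 0.1881 0.3606] toolaxes x,y,z
 [[-0.675 -0.737  0.001]
 [-0.737  0.675  0.   ]
 [-0.001 -0.001 -1.   ]]
shift tool mm [0.1 2.9 0.6] after turn [0.1 2.9 0.6] turn [ 0.0003 -0.0012 -0.0084]
F [-0.06  0.57 -0.33] T [-0.012  0.033  0.   ] gap 0.9980432803485644 t 2.225 q [ 0.19 -0.23  1.87 -0.    1.5  -2.21]
[0.39636097 0.13687888 0.50298615] [ 0.18110977  0.19729938 -0.96346884]
[-0.58456461 -0.81405315  0.81021088] [ 0.7105657   0.56132825 -0.4242723 ]
```

View pics/wrist1.png

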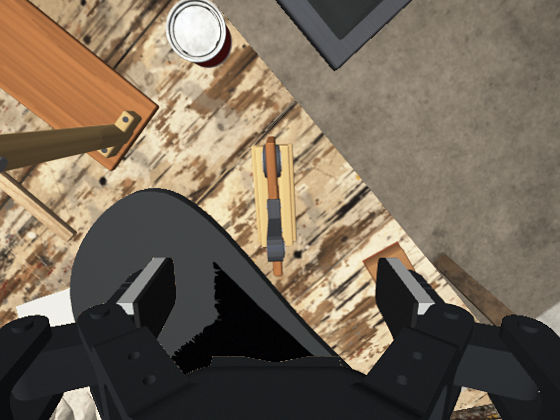

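The wrist view shows the sign from above, with its -x end at (271,138), its +x end at (278,275) and the hook top near (275,243). It sits upright in the holder.

```bash
python3 - <<'E'
from h import *
np.set_printoptions(precision=4,suppress=True)
d=dict(np.load("wrist1.npz")); X=cloud(d); 
m=np.zeros(X.shape[:2],bool); m[125:285,245:305]=1
for lo,hi in((.1,.118),(.17,.2)):
    k=m&(X[...,2]>lo)&(X[...,2]<hi); Q=X[k]; v,u=np.nonzero(k)
    print(len(Q),"z",np.median(Q[:,2]),"u",u.min(),u.max(),"v",v.min(),v.max())
    c=Q.mean(0); w=np.linalg.svd(Q[:,:2]-c[:2])[2][0]; w*=np.sign(w[0]); 
    t=(Q[:,:2]-c[:2])@w; n=(Q[:,:2]-c[:2])@[-w[1],w[0]]
    print(c,"dir",w,np.degrees(np.arctan2(w[1],w[0])),"t",t.min(),t.max(),np.percentile(n,[3,97]),"ends",c[:2]+w*t.min(),c[:2]+w*t.max())
print("rows of top surface: ")
P=d["pixels"].astype(int)
for v in range(140,280,10):
    k=np.nonzero(m[v]&(X[v,:,2]>.1)&(X[v,:,2]<.119))[0]
    if len(k): print(v,k.min(),k.max(),onz(d,[(k.min(),v),(k.max(),v)],.11)[:,:2].ravel(),X[v,k,2].max())
E
```

```text
1003 z 0.1098704403957011 u 265 282 v 142 275
[0.4645 0.2069 0.1104] dir [0.6312 0.7757] 50.864248887316904 t -0.06231942063156844 0.10661109311755136 [-0.0065  0.0067] ends [0.4252 0.1586] [0.5318 0.2896]
425 z 0.18666431258721206 u 266 282 v 234 261
[0.4877 0.2351 0.1848] dir [0.6308 0.7759] 50.8891148278908 t -0.009462636609600804 0.016305004016513438 [-0.0075  0.0074] ends [0.4817 0.2277] [0.498  0.2477]
rows of top surface: 
150 265 275 [0.4352 0.1618 0.4267 0.1695] 0.11061672016699037
160 266 275 [0.4422 0.171  0.4345 0.178 ] 0.11168998711357475
170 267 276 [0.4493 0.1803 0.4415 0.1874] 0.11130305094998927
180 267 276 [0.4573 0.1891 0.4495 0.1962] 0.11097539530913214
190 268 277 [0.4647 0.1987 0.4568 0.2059] 0.11112893941176821
200 267 279 [0.4739 0.2069 0.4633 0.2166] 0.11395548300075109
210 267 280 [0.4824 0.2161 0.4708 0.2266] 0.11429120888231659
230 282 282 [0.4862 0.2472 0.4862 0.2472] 0.11246969020635944
270 273 282 [0.5307 0.2794 0.5223 0.2871] 0.11099295940540438
```

```bash
python3 -c "
from h import *
to([.4457,.1838,.083],np.radians(140.9))"
```

```text
pos [0.4412 0.1907 0.3609] toolaxes x,y,z
 [[-0.672 -0.74   0.   ]
 [-0.74   0.672  0.001]
 [-0.001  0.    -1.   ]]
shift tool mm [  1.9  -8.3 277.9] after turn [  2.5  -7.9 277.9] turn [ 0.0011 -0.0004 -0.0546]
F [ 0.45 -0.29 -0.3 ] T [ 0.009 -0.026 -0.028] gap 0.9955561088968802 t 2.325 q [ 0.2  -0.23  1.87  0.    1.5  -2.21]
```

play_rows:
  moves: [2.5,-8,40,0,0,-0.055,85,0,0,50,0,0,0,85,0,0,50,0,0,0,85,0,0,50,0,0,0,85,0,0,40,0,0,0,85]

```text
clock: 2.95
position: [0.4439, 0.1852, 0.1291]
ee_rot: [1.356, -2.832, -0.001]
contact_force: [1.5, 0.4, 0.4]
finger_gap: 0.996
gripper_force: 0.0
```

play_rows:
  moves: [0,0,28,0,0,0,85,0,0,12,0,0,0,85,0,0,4,0,0,0,85,0,0,0,0,0,0,85]

```text
clock: 3.45
position: [0.4462, 0.1842, 0.0883]
ee_rot: [-1.353, 2.834, -0.001]
contact_force: [0.3, 0.3, 0.1]
finger_gap: 0.995
gripper_force: 0.0
```

```bash
python3 - <<'E'
from h import *
from bench import arm
to([.4457,.1838,.083],np.radians(140.9))
d=arm.get_image("wrist");np.savez("wrist2.npz",**d);cv2.imwrite("pics/wrist2.png",d["pixels"][:,:,::-1])
E
```

```text
pos [0.4462 0.1842 0.0883] toolaxes x,y,z
 [[-0.629 -0.778 -0.001]
 [-0.778  0.629 -0.001]
 [ 0.002  0.    -1.   ]]
shift tool mm [0.6 0.1 5.3] after turn [0.6 0.1 5.3] turn [-0.0011  0.0014  0.0025]
F [0.27 0.27 0.1 ] T [ 0.057 -0.021  0.046] gap 0.9948810817882521 t 3.45 q [ 0.18  0.03  2.15  0.    0.96 -2.28]
```

View pics/wrist2.png

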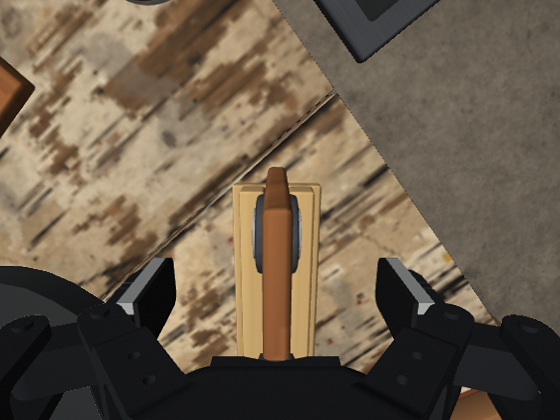

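The panel at column 277 is centred between the pads, whose midpoint is about 275, so I lower 5 mm and close.

play_rows:
  moves: [0.5,0,5,0,0,0,40,0,0,0,0,0,0,20,0,0,0,0,0,0,14,0,0,0,0,0,0,8,0,0,0,0,0,0,0]

```text
clock: 4.12
position: [0.4454, 0.1832, 0.0826]
ee_rot: [-1.352, 2.835, -0.0]
contact_force: [-0.2, -0.5, 0.8]
finger_gap: 0.129
gripper_force: 59.0
```

play_rows:
  moves: [0,0,0,0,0,0,0,0,0,0,0,0,0,0,0,0,0,0,0,0,0]

```text
clock: 4.5
position: [0.4454, 0.1832, 0.0826]
ee_rot: [-1.353, 2.835, -0.0]
contact_force: [-0.2, -1.6, 3.3]
finger_gap: 0.127
gripper_force: 59.2
```

```bash
python3 -c "
from h import *
to([.4457,.1838,.083],np.radians(140.9))
from bench import arm;print(arm.sense()['gripper_force'])"
```

```text
pos [0.4454 0.1832 0.0826] toolaxes x,y,z
 [[-0.629 -0.777 -0.   ]
 [-0.777  0.629 -0.   ]
 [ 0.    -0.    -1.   ]]
shift tool mm [-0.7  0.1 -0.4] after turn [-0.7  0.1 -0.4] turn [-0.0002  0.      0.0018]
F [-0.2  -1.59  3.26] T [-0.12   0.247 -0.028] gap 0.12728551875231103 t 4.5 q [ 0.18  0.04  2.15 -0.    0.95 -2.28]
59.22813177108765
```

play_rows:
  moves: [0,0,-8,0,0,0,0,0,0,-20,0,0,0,0,0,0,-30,0,0,0,0,0,0,-35,0,0,0,0,0,0,-25,0,0,0,0]

```text
clock: 5.12
position: [0.4448, 0.1832, 0.201]
ee_rot: [1.353, -2.835, -0.0]
contact_force: [-0.0, -0.1, -3.8]
finger_gap: 0.128
gripper_force: 58.7
```

play_rows:
  moves: [0,0,-12,0,0,0,0,0,0,0,0,0,0,0,0,0,0,0,0,0,0]

```text
clock: 5.5
position: [0.4442, 0.1831, 0.2105]
ee_rot: [1.351, -2.833, -0.001]
contact_force: [0.2, 0.6, -3.0]
finger_gap: 0.124
gripper_force: 58.7
```

```bash
python3 - <<'E'
from h import *
from bench import arm
np.set_printoptions(precision=4,suppress=True)
b=np.array([-.037,.264]);b/=np.linalg.norm(b); x=np.array([b[1],-b[0]]); print("bar head",np.degrees(np.arctan2(*b[::-1])))
d=arm.get_image("scene");np.savez("scene2.npz",**d);cv2.imwrite("pics/scene2.png",d["pixels"][:,:,::-1])
d=arm.get_image("side");np.savez("side2.npz",**d);cv2.imwrite("pics/side2.png",d["pixels"][:,:,::-1])
F=[];T=[]
s=arm.sense();print(s["contact_force"],s["torque"])
c=np.array([.5943,-.1502]); hook=c+.065*b-.085*x; t=hook-.0706*x; print(t,x,b)
to([*t,.195],np.arctan2(b[1],b[0]),s=s)
E
```

```text
bar head 97.97812451559209
[ 0.2486 -0.6841 -4.013 ] [-0.087   0.0808 -0.0006]
[ 0.4312 -0.1074] [0.9903 0.1388] [-0.1388  0.9903]
pos [0.4443 0.183  0.2106] toolaxes x,y,z
 [[-0.629 -0.777  0.002]
 [-0.777  0.629  0.002]
 [-0.003 -0.001 -1.   ]]
shift tool mm [ 234.  -172.6   15.8] after turn [  53.3 -285.8   15.6] turn [ 0.001  -0.0031  0.7509]
F [ 0.25 -0.68 -4.01] T [-0.087  0.081 -0.001] gap 0.1262257537513058 t 5.6 q [ 0.18 -0.13  2.06 -0.    1.22 -2.28]
```

View pics/side2.png

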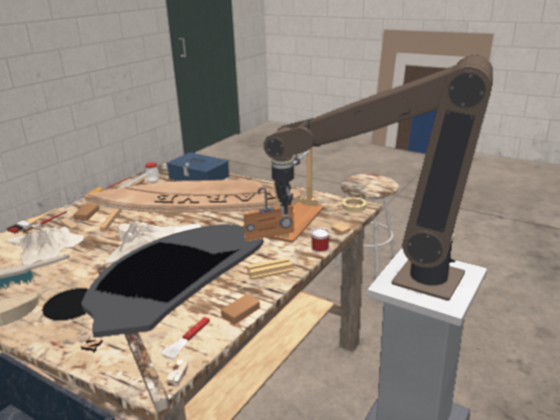

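The sign is clear of the holder and held level. The left post is close to the sideways path, so I cross above the posts and then lower in front of the bar.

play_rows:
  moves: [0,0,-33,0,0,0.15,0,0,0,-33,0,0,0.15,0,0,0,-33,0,0,0.15,0,0,0,-33,0,0,0.15,0,0,0,-33,0,0,0.15,0]

```text
clock: 6.22
position: [0.4449, 0.1833, 0.3771]
ee_rot: [0.212, -3.132, -0.0]
contact_force: [0.5, -0.5, -2.9]
finger_gap: 0.127
gripper_force: 58.9
```

play_rows:
  moves: [9,-25,0,0,0,0,0,9,-40,0,0,0,0,0,9,-48,0,0,0,0,0,9,-48,0,0,0,0,0,9,-48,0,0,0,0,0]

```text
clock: 6.85
position: [0.4294, -0.0313, 0.3762]
ee_rot: [0.22, -3.133, -0.001]
contact_force: [-0.1, 0.1, -3.5]
finger_gap: 0.13
gripper_force: 59.0
```

play_rows:
  moves: [9,-45,0,0,0,0,0,6,-32,0,0,0,0,0,0,0,0,0,0,0,0,0,0,0,0,0,0,0]

```text
clock: 7.35
position: [0.4256, -0.1079, 0.3766]
ee_rot: [0.22, -3.133, -0.002]
contact_force: [0.1, -0.1, -3.8]
finger_gap: 0.13
gripper_force: 59.2
```

```bash
python3 - <<'E'
from h import *
from bench import arm
t=np.array([.4312,-.1074])-.007*np.array([.9903,.1388])
to([*t,.195],np.radians(97.98))
d=arm.get_image("wrist");np.savez("wrist3.npz",**d);cv2.imwrite("pics/wrist3.png",d["pixels"][:,:,::-1])
E
```

```text
pos [ 0.4256 -0.1079  0.3766] toolaxes x,y,z
 [[-0.99  -0.14   0.001]
 [-0.14   0.99   0.001]
 [-0.001  0.001 -1.   ]]
shift tool mm [  1.2  -0.5 181.6] after turn [  1.4  -0.2 181.6] turn [ 0.0015 -0.0011  0.0007]
F [ 0.11 -0.15 -3.83] T [-0.052  0.25   0.007] gap 0.13023561594056726 t 7.35 q [-0.48 -0.33  1.92  0.    1.55 -2.19]
```

View pics/wrist3.png

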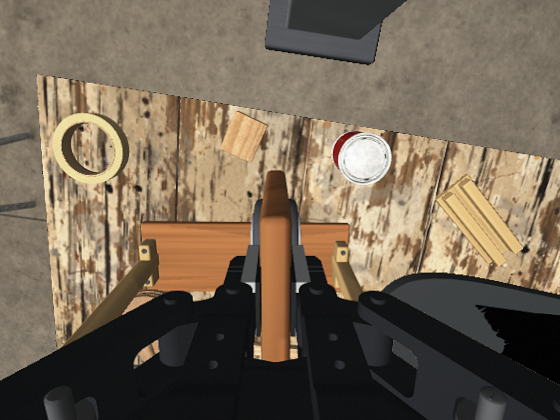

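The wrist view shows the sign held between the two posts, with the rail base parallel to its cross direction. The bar is hidden behind the gripper. I descend next.

play_rows:
  moves: [1,0,25,0,0,0,0,0,0,40,0,0,0,0,0,0,40,0,0,0,0,0,0,40,0,0,0,0,0,0,25,0,0,0,0]

```text
clock: 8.02
position: [0.4239, -0.1067, 0.2049]
ee_rot: [0.223, -3.131, -0.003]
contact_force: [-0.0, -0.8, -4.0]
finger_gap: 0.127
gripper_force: 59.1
```

play_rows:
  moves: [0,0,12,0,0,0,0,0,0,0,0,0,0,0,0,0,0,0,0,0,0]

```text
clock: 8.4
position: [0.4258, -0.1087, 0.1969]
ee_rot: [-0.221, 3.131, -0.002]
contact_force: [0.8, 0.4, -3.4]
finger_gap: 0.131
gripper_force: 59.1
```

```bash
python3 - <<'E'
from h import *
from bench import arm
t=np.array([.4312,-.1074])+.085*np.array([.9903,.1388])
to([*t,.195],np.radians(97.98))
d=arm.get_image("scene");np.savez("scene3.npz",**d);a=d["pixels"][:,:,::-1]
cv2.imwrite("pics/scene3.png",cv2.resize(a[160:290,250:410],None,fx=4.6,fy=4.6,interpolation=cv2.INTER_CUBIC))
s=arm.sense();R=Ro.from_rotvec(s["ee_rot"]).as_matrix()
print("hook est",s["position"]-R[:,0]*.0706-R[:,2]*.0934)
E
```

```text
pos [ 0.4258 -0.1087  0.1969] toolaxes x,y,z
 [[-0.99  -0.14  -0.002]
 [-0.14   0.99  -0.002]
 [ 0.003 -0.001 -1.   ]]
shift tool mm [-90.6   0.4   2.1] after turn [-90.6   0.5   1.9] turn [-0.0016  0.0024  0.0015]
F [ 0.8   0.35 -3.43] T [-0.069  0.096  0.027] gap 0.13117074570453727 t 8.4 q [-0.48 -0.23  2.17  0.    1.2  -2.19]
hook est [ 0.49542965 -0.09874785  0.29059849]
```

View pics/scene3.png

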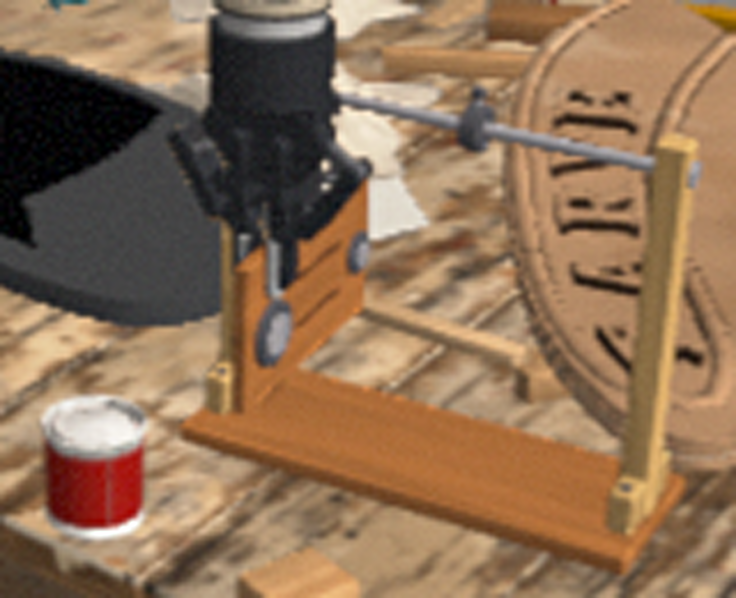

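The tool holds the sign level and clear in front of the bar, about 70 px left of the collar. The hook is hidden by the gripper. I move in, then feel for the shank against the bar.

play_rows:
  moves: [-12,0,0,0,0,0,0,-22,0,0,0,0,0,0,-24,0,0,0,0,0,0,-18,0,0,0,0,0,0,-10,0,0,0,0,0,0]

```text
clock: 9.07
position: [0.5115, -0.0964, 0.1957]
ee_rot: [-0.221, 3.133, -0.0]
contact_force: [-0.1, -0.7, -3.5]
finger_gap: 0.126
gripper_force: 59.2
```

play_rows:
  moves: [-4,0,1,0,0,0,0,0,0,0,0,0,0,0,0,0,0,0,0,0,0]

```text
clock: 9.45
position: [0.5135, -0.0959, 0.1942]
ee_rot: [0.22, -3.133, -0.0]
contact_force: [-0.3, 0.1, -3.1]
finger_gap: 0.128
gripper_force: 59.2
```

```bash
python3 - <<'E'
from h import *
from bench import arm
t=np.array([.4312,-.1074])+.085*np.array([.9903,.1388])
to([*t,.195],np.radians(97.98))
d=arm.get_image("side");np.savez("side3.npz",**d);a=d["pixels"][:,:,::-1]
cv2.imwrite("pics/side3.png",cv2.resize(a[140:260,230:360],None,fx=5,fy=5,interpolation=cv2.INTER_CUBIC))
E
```

```text
pos [ 0.5135 -0.0959  0.1942] toolaxes x,y,z
 [[-0.99 -0.14  0.  ]
 [-0.14  0.99  0.  ]
 [-0.    0.   -1.  ]]
shift tool mm [-1.9  0.  -0.8] after turn [-1.9  0.  -0.8] turn [ 0.0001 -0.0004  0.0007]
F [-0.28  0.12 -3.13] T [ 0.003  0.173 -0.037] gap 0.12831466499723548 t 9.45 q [-0.38 -0.02  1.98 -0.    1.18 -2.09]
```

View pics/side3.png

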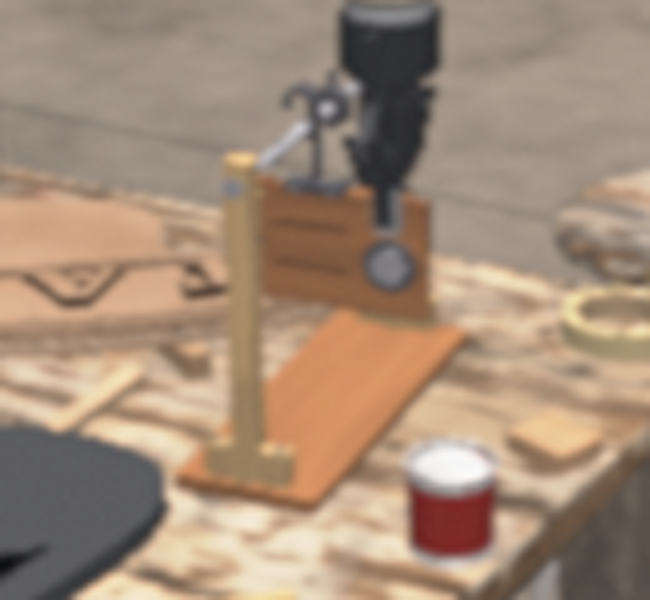

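The side crop shows the hook arch at (303,100) above the bar, which passes near (298,130), with the panel under it. I now feel for the shank.

play_rows:
  moves: [-2,0,0,0,0,0,0,0,0,0,0,0,0,0,-1,0,0,0,0,0,0,0,0,0,0,0,0,0]

```text
clock: 10.0
position: [0.5169, -0.0955, 0.1944]
ee_rot: [-0.22, 3.134, -0.0]
contact_force: [-0.3, 0.9, -2.5]
finger_gap: 0.127
gripper_force: 59.2
```

play_rows:
  moves: [-1,0,0,0,0,0,0,0,0,0,0,0,0,0]

```text
clock: 10.25
position: [0.5179, -0.0953, 0.1943]
ee_rot: [0.22, -3.134, 0.0]
contact_force: [-0.2, 0.0, -3.7]
finger_gap: 0.131
gripper_force: 59.2
```

play_rows:
  moves: [-1,0,0,0,0,0,0,0,0,0,0,0,0,0]

```text
clock: 10.5
position: [0.5189, -0.0952, 0.1943]
ee_rot: [0.22, -3.134, -0.0]
contact_force: [-0.5, 0.2, -3.9]
finger_gap: 0.131
gripper_force: 59.2
```

play_rows:
  moves: [-1,0,0,0,0,0,0,0,0,0,0,0,0,0]

```text
clock: 10.75
position: [0.5199, -0.095, 0.1943]
ee_rot: [-0.22, 3.134, -0.0]
contact_force: [0.5, 0.5, -4.1]
finger_gap: 0.124
gripper_force: 59.2
```

play_rows:
  moves: [-1,0,0,0,0,0,0,0,0,0,0,0,0,0]

```text
clock: 11.0
position: [0.5209, -0.0949, 0.1943]
ee_rot: [-0.22, 3.134, -0.0]
contact_force: [-0.6, 0.3, -3.2]
finger_gap: 0.127
gripper_force: 59.2
```

play_rows:
  moves: [-1,0,0,0,0,0,0,0,0,0,0,0,0,0]

```text
clock: 11.25
position: [0.5214, -0.0948, 0.1942]
ee_rot: [0.22, -3.132, -0.0]
contact_force: [-2.6, 0.5, -2.5]
finger_gap: 0.132
gripper_force: 59.2
```

play_rows:
  moves: [-1,0,0,0,0,0,0,0,0,0,0,0,0,0]

```text
clock: 11.5
position: [0.5215, -0.0947, 0.194]
ee_rot: [0.22, -3.13, -0.0]
contact_force: [-6.7, -0.5, -1.4]
finger_gap: 0.129
gripper_force: 59.4
```

play_rows:
  moves: [5.7,0,0,0,0,0,0,0,0,10,0,0,0,0,0,0,9,0,0,0,0,0,0,6,0,0,0,0,0,0,0,0,0,0,0]

```text
clock: 12.12
position: [0.5167, -0.0952, 0.1682]
ee_rot: [0.22, -3.132, -0.001]
contact_force: [0.1, 0.1, -2.8]
finger_gap: 0.129
gripper_force: 59.2
```

play_rows:
  moves: [0,0,2,0,0,0,0,0,0,0,0,0,0,0]

```text
clock: 12.38
position: [0.5173, -0.0955, 0.1675]
ee_rot: [-0.22, 3.134, -0.0]
contact_force: [-0.2, 1.1, -3.6]
finger_gap: 0.129
gripper_force: 59.2
```

play_rows:
  moves: [0,0,1,0,0,0,0,0,0,0,0,0,0,0]

```text
clock: 12.62
position: [0.5172, -0.0954, 0.1664]
ee_rot: [-0.22, 3.134, -0.0]
contact_force: [0.2, -0.8, -4.2]
finger_gap: 0.126
gripper_force: 59.2
```

play_rows:
  moves: [0,0,1,0,0,0,0,0,0,0,0,0,0,0]

```text
clock: 12.88
position: [0.5171, -0.0954, 0.1652]
ee_rot: [0.22, -3.134, -0.0]
contact_force: [0.2, -0.8, -4.8]
finger_gap: 0.128
gripper_force: 59.2
```

play_rows:
  moves: [0,0,1,0,0,0,0,0,0,0,0,0,0,0]

```text
clock: 13.12
position: [0.5171, -0.0954, 0.1642]
ee_rot: [0.22, -3.134, -0.0]
contact_force: [-0.2, -0.5, -3.6]
finger_gap: 0.133
gripper_force: 59.2
```

play_rows:
  moves: [0,0,1,0,0,0,0,0,0,0,0,0,0,0]

```text
clock: 13.38
position: [0.5171, -0.0954, 0.1632]
ee_rot: [0.22, -3.134, -0.0]
contact_force: [-0.1, -1.1, -4.1]
finger_gap: 0.124
gripper_force: 59.2
```

play_rows:
  moves: [0,0,0.7,0,0,0,0,0,0,0,0,0,0,0]

```text
clock: 13.62
position: [0.5173, -0.0955, 0.1627]
ee_rot: [-0.22, 3.134, -0.0]
contact_force: [0.0, -0.2, -3.4]
finger_gap: 0.129
gripper_force: 59.3
```

play_rows:
  moves: [0,0,0.7,0,0,0,0,0,0,0,0,0,0,0]

```text
clock: 13.88
position: [0.5176, -0.0955, 0.1625]
ee_rot: [-0.22, 3.133, -0.001]
contact_force: [0.2, 0.1, -0.6]
finger_gap: 0.127
gripper_force: 59.6
```

The hook is on the bar. I slide right towards the collar.

play_rows:
  moves: [0,-3,0,0,0,0,0,0,-6,0,0,0,0,0,0,-6,0,0,0,0,0,0,-5,0,0,0,0,0,0,0,0,0,0,0,0]

```text
clock: 14.5
position: [0.5204, -0.116, 0.1623]
ee_rot: [-0.218, 3.133, -0.001]
contact_force: [-0.3, 0.1, -0.5]
finger_gap: 0.133
gripper_force: 59.8
```

play_rows:
  moves: [0,-4,0,0,0,0,0,0,-6,0,0,0,0,0,0,-5,0,0,0,0,0,0,-3,0,0,0,0,0,0,0,0,0,0,0,0]

```text
clock: 15.12
position: [0.5227, -0.1335, 0.1622]
ee_rot: [-0.219, 3.133, -0.001]
contact_force: [0.6, 1.4, 1.3]
finger_gap: 0.124
gripper_force: 60.1
```

```bash
cat >> h.py <<'E'
def avg(n=8):
    from bench import arm
    S=[]
    for _ in range(n):
        arm.get_image("wrist"); S.append(arm.sense())
    F=np.mean([s["contact_force"] for s in S],0);T=np.mean([s["torque"] for s in S],0);s=S[-1]
    R=Ro.from_rotvec(s["ee_rot"]).as_matrix()
    print("t",s["clock"],"pos",s["position"].round(4),"F",F.round(2),"T",T.round(3),"Ftool",(R.T@F).round(2),"Ttool",(R.T@T).round(3),"z",R[:,2].round(4))
    return F,T,R,s
E
python3 -c "
from h import *
avg(8)"
```

```text
t 15.525 pos [ 0.5227 -0.1333  0.1621] F [0.49 0.88 2.52] T [ 0.116 -0.299  0.073] Ftool [-0.61  0.8  -2.52] Ttool [-0.073 -0.313 -0.072] z [ 7.e-04 -5.e-04 -1.e+00]
```

play_rows:
  moves: [0,-2,-0.6,0,0,0,0,0,-2,0,0,0,0,0,0,-2,0,0,0,0,0,0,0,0,0,0,0,0]

```text
clock: 16.02
position: [0.5231, -0.1391, 0.1623]
ee_rot: [0.22, -3.133, -0.0]
contact_force: [-0.3, 2.7, 1.8]
finger_gap: 0.128
gripper_force: 60.0
```

play_rows:
  moves: [0,-1,0,0,0,0,0,0,0,0,0,0,0,0]

```text
clock: 16.27
position: [0.5233, -0.14, 0.1623]
ee_rot: [0.22, -3.133, -0.0]
contact_force: [-1.4, 3.1, 1.6]
finger_gap: 0.13
gripper_force: 60.0
```

play_rows:
  moves: [0,-1,0,0,0,0,0,0,0,0,0,0,0,0]

```text
clock: 16.52
position: [0.5234, -0.1411, 0.1623]
ee_rot: [0.22, -3.133, -0.0]
contact_force: [-1.3, 2.9, 0.6]
finger_gap: 0.128
gripper_force: 59.9
```

play_rows:
  moves: [0,-1,0,0,0,0,0,0,0,0,0,0,0,0]

```text
clock: 16.77
position: [0.5236, -0.1421, 0.1624]
ee_rot: [0.22, -3.134, 0.0]
contact_force: [-1.0, 2.8, 1.3]
finger_gap: 0.13
gripper_force: 59.9
```

play_rows:
  moves: [0,0,-0.5,0,0,0,0,0,0,0,0,0,0,0]

```text
clock: 17.02
position: [0.5234, -0.1421, 0.1626]
ee_rot: [0.219, -3.133, -0.0]
contact_force: [0.1, 1.7, -1.3]
finger_gap: 0.128
gripper_force: 59.6
```

```bash
python3 - <<'E'
from h import *
from bench import arm
F,T,R,s=avg(4)
d=arm.get_image("scene")
a=dict(np.load("scene3.npz"))["pixels"];b=d["pixels"]
g=lambda x:cv2.cvtColor(x,cv2.COLOR_RGB2GRAY)
t=g(a)[172:198,349:362]  # collar right side + screw
r=cv2.matchTemplate(g(b)[160:215,335:390],t,cv2.TM_CCOEFF_NORMED);print(cv2.minMaxLoc(r),"unmoved loc",(14,12))
x0=(335,165);print(np.abs(g(a)[170:205,330:375].astype(int)-g(b)[170:205,330:375]).mean(0).astype(int))
h=s["position"]-R[:,0]*.0706;print("hook",h[:2])
E
```

```text
t 17.225 pos [ 0.5234 -0.142   0.1626] F [-1.02  1.33 -1.25] T [0.06  0.039 0.079] Ftool [0.83 1.46 1.25] Ttool [-0.065  0.03  -0.079] z [-1.e-03  1.e-04 -1.e+00]
(-0.4103413224220276, 0.6678501963615417, (42, 1), (14, 12)) unmoved loc (14, 12)
[143 150 145 144 144 135 122 115 108 103  96  93  96  96  97  95  89  76
  65  61  60  50  27  21  18  16  13  10   9   5   2   2   2   2   2   2
   2   1   2   2   2   2   2   2   2]
hook [ 0.59330316 -0.13215426]
```

play_rows:
  moves: [0,-1,0,0,0,0,0,0,0,0,0,0,0,0]

```text
clock: 17.52
position: [0.5237, -0.1431, 0.1627]
ee_rot: [0.22, -3.133, 0.0]
contact_force: [-0.1, -0.4, -3.0]
finger_gap: 0.124
gripper_force: 59.3
```

play_rows:
  moves: [0,-0.7,0,0,0,0,0,0,0,0,0,0,0,0]

```text
clock: 17.77
position: [0.5238, -0.1437, 0.1628]
ee_rot: [0.22, -3.133, -0.0]
contact_force: [0.5, 0.2, -2.9]
finger_gap: 0.129
gripper_force: 59.2
```

play_rows:
  moves: [0,-0.7,0,0,0,0,0,0,0,0,0,0,0,0]

```text
clock: 18.02
position: [0.524, -0.1444, 0.1629]
ee_rot: [0.22, -3.134, -0.0]
contact_force: [-0.6, 0.4, -4.9]
finger_gap: 0.129
gripper_force: 59.2
```

play_rows:
  moves: [0,0,0.7,0,0,0,0,0,0,0,0,0,0,0]

```text
clock: 18.27
position: [0.5242, -0.1444, 0.1626]
ee_rot: [-0.22, 3.133, -0.0]
contact_force: [-0.5, -0.4, -2.0]
finger_gap: 0.128
gripper_force: 59.4
```

play_rows:
  moves: [0,-0.7,0,0,0,0,0,0,0,0,0,0,0,0]

```text
clock: 18.52
position: [0.5244, -0.145, 0.1626]
ee_rot: [-0.22, 3.133, -0.0]
contact_force: [0.6, 1.7, -1.1]
finger_gap: 0.128
gripper_force: 59.4
```

play_rows:
  moves: [0,-0.7,0,0,0,0,0,0,0,0,0,0,0,0]

```text
clock: 18.77
position: [0.5245, -0.1457, 0.1625]
ee_rot: [-0.22, 3.133, -0.0]
contact_force: [0.7, 1.3, -1.3]
finger_gap: 0.127
gripper_force: 59.5
```

```bash
python3 -c "
from h import *
avg(5)"
```

```text
t 19.025 pos [ 0.5245 -0.1457  0.1625] F [ 0.22  1.33 -1.2 ] T [ 0.102 -0.043  0.094] Ftool [-0.4   1.28  1.2 ] Ttool [-0.095 -0.057 -0.094] z [ 5.e-04 -1.e-04 -1.e+00]
```

play_rows:
  moves: [0,-0.7,0,0,0,0,0,0,0,0,0,0,0,0]

```text
clock: 19.27
position: [0.5245, -0.1463, 0.1625]
ee_rot: [-0.22, 3.133, 0.0]
contact_force: [0.5, 2.2, -1.0]
finger_gap: 0.127
gripper_force: 59.7
```

play_rows:
  moves: [0,-0.6,0,0,0,0,0,0,0,0,0,0,0,0]

```text
clock: 19.52
position: [0.5245, -0.1466, 0.1624]
ee_rot: [-0.221, 3.134, 0.001]
contact_force: [1.3, 4.3, -0.3]
finger_gap: 0.128
gripper_force: 59.8
```

```bash
python3 - <<'E'
from h import *
from bench import arm
avg(4)
d=arm.get_image("side");np.savez("side4.npz",**d);a=d["pixels"][:,:,::-1]
b=dict(np.load("side3.npz"))["pixels"][:,:,::-1]
a0,b0=[cv2.resize(x[145:185,275:315],None,fx=10,fy=10,interpolation=cv2.INTER_CUBIC) for x in(a,b)]
cv2.imwrite("pics/side4.png",np.hstack([b0,a0]))
E
```

```text
t 19.725 pos [ 0.5246 -0.1467  0.1625] F [0.22 4.85 0.23] T [ 0.419 -0.141  0.297] Ftool [-0.9   4.77 -0.23] Ttool [-0.395 -0.198 -0.297] z [ 3.e-04  4.e-04 -1.e+00]
```

View pics/side4.png

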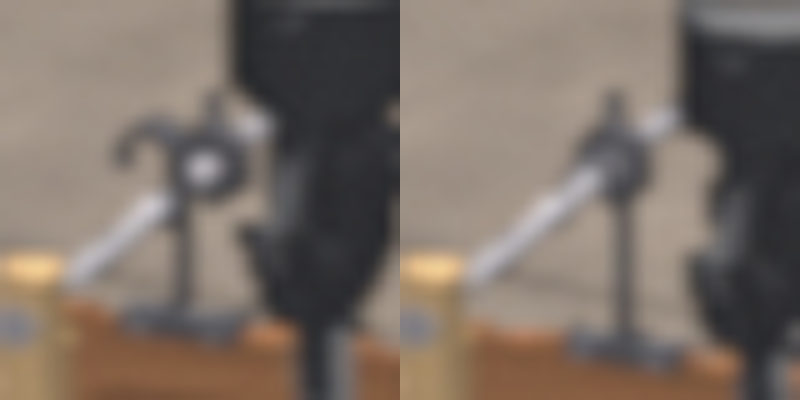

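The hook is round the bar and touching the collar, which shows the same position in both pictures; side force is about 4.8 N, so I ease off a little. I then turn the heavy end down about the hook centre in 2° rows.

play_rows:
  moves: [0,0.4,0,0,0,0,0,0,0,0,0,0,0,0]

```text
clock: 20.02
position: [0.5245, -0.1466, 0.1625]
ee_rot: [-0.22, 3.133, -0.0]
contact_force: [-0.2, 4.1, -0.2]
finger_gap: 0.129
gripper_force: 59.8
```

```bash
cat >> h.py <<'E'
def mom(n=8):
    F,T,R,s=avg(n)
    r=R[:,0]*.0706+R[:,2]*.0934+np.array([0,0,-.004])
    M=T+np.cross(r,F); print("M about bar",round(M@R[:,1],4),"tilt deg",np.degrees(np.arctan2(R[2,0],-R[2,2])).round(2))
E
python3 -c "
from h import *
mom(8)"
```

```text
t 20.425 pos [ 0.5245 -0.1466  0.1625] F [1.01 4.43 1.11] T [ 0.396 -0.22   0.291] Ftool [-1.62  4.25 -1.11] Ttool [-0.361 -0.273 -0.291] z [ 4.e-04 -0.e+00 -1.e+00]
M about bar -0.3531 tilt deg -0.02
```

play_rows:
  moves: [-3.3,0,2.4,0,-0.035,0,0,-3.3,0,2.4,0,-0.035,0,0,-3.3,0,2.4,0,-0.035,0,0,0,0,0,0,0,0,0]

```text
clock: 20.92
position: [0.5345, -0.1452, 0.1555]
ee_rot: [-0.212, 3.028, 0.011]
contact_force: [1.2, 5.3, 0.6]
finger_gap: 0.127
gripper_force: 60.0
```

```bash
python3 -c "
from h import *
mom(10)"
```

```text
t 21.425 pos [ 0.5344 -0.1453  0.1555] F [1.16 4.05 1.45] T [ 0.346 -0.205  0.294] Ftool [-1.86  3.85 -1.27] Ttool [-0.343 -0.251 -0.26 ] z [ 0.1038  0.0146 -0.9945]
M about bar -0.3429 tilt deg -6.02
```

play_rows:
  moves: [-0.3,0.5,-0.3,0,0,0,0,0,0,0,0,0,0,0]

```text
clock: 21.68
position: [0.5343, -0.1449, 0.1556]
ee_rot: [-0.212, 3.03, 0.011]
contact_force: [0.3, 1.9, 0.0]
finger_gap: 0.133
gripper_force: 59.8
```

```bash
cat >> h.py <<'E'
def mom(n=15,H=.187):
    from bench import arm
    S=[]
    for _ in range(n): arm.get_image("wrist"); S.append(arm.sense())
    Ms=[];
    for s in S:
        R=Ro.from_rotvec(s["ee_rot"]).as_matrix(); r=R[:,0]*.0706+R[:,2]*(.0934-H)+np.array([0,0,-.004])
        Ms.append((s["torque"]+np.cross(r,s["contact_force"]))@R[:,1])
    F=np.mean([s["contact_force"] for s in S],0);T=np.mean([s["torque"] for s in S],0)
    print("t",s["clock"],"pos",s["position"].round(4),"F",F.round(2),"T",T.round(3),"M",np.mean(Ms).round(4),"+-",(np.std(Ms)/n**.5).round(4),"tilt",np.degrees(np.arctan2(-R[2,0],-R[2,2])).round(2),"Ftool",(R.T@F).round(2),"Ttool",(R.T@T).round(3))
E
python3 -c "
from h import *
mom(15)"
```

```text
t 22.425 pos [ 0.5344 -0.1447  0.1556] F [-0.44  1.71 -0.58] T [0.105 0.063 0.105] M -0.0148 +- 0.0165 tilt 5.98 Ftool [0.26 1.76 0.56] Ttool [-0.123  0.048 -0.093]
```

play_rows:
  moves: [-3.3,0,2.4,0,-0.035,0,0,-3.3,0,2.4,0,-0.035,0,0,-3.3,0,2.4,0,-0.035,0,0,0,0,0,0,0,0,0]

```text
clock: 22.92
position: [0.545, -0.1431, 0.1498]
ee_rot: [-0.205, 2.925, 0.022]
contact_force: [-0.4, 0.6, -3.2]
finger_gap: 0.13
gripper_force: 59.5
```

```bash
python3 -c "
from h import *
mom(15)"
```

```text
t 23.675 pos [ 0.5452 -0.1431  0.1499] F [-0.7   0.58 -2.93] T [-0.004  0.395  0.05 ] M 0.0875 +- 0.0113 tilt 12.01 Ftool [1.21 0.67 2.74] Ttool [-0.06   0.391 -0.038]
```

play_rows:
  moves: [0.3,-0.2,0.5,0,0,0,0,0,0,0,0,0,0,0]

```text
clock: 23.92
position: [0.5454, -0.1433, 0.1498]
ee_rot: [-0.206, 2.924, 0.022]
contact_force: [-1.1, 0.9, -1.9]
finger_gap: 0.129
gripper_force: 59.5
```

```bash
python3 -c "
from h import *
mom(20)"
```

```text
t 24.925 pos [ 0.5454 -0.1434  0.1497] F [-0.23  2.52 -1.13] T [0.117 0.212 0.181] M 0.103 +- 0.0151 tilt 12.06 Ftool [0.11 2.53 1.13] Ttool [-0.18   0.194 -0.147]
```

play_rows:
  moves: [3.2,0,-2.5,0,0.035,0,0,3.2,0,-2.5,0,0.035,0,0,3.2,0,-2.5,0,0.035,0,0,3.2,0,-2.5,0,0.035,0,0,0,0,0,0,0,0,0]

```text
clock: 25.55
position: [0.5312, -0.1454, 0.1574]
ee_rot: [-0.215, 3.065, 0.007]
contact_force: [-2.9, 2.3, 0.3]
finger_gap: 0.131
gripper_force: 59.8
```

```bash
cat >> h.py <<'E'
def mom2(n=20,H=.187):
    from bench import arm
    S=[]
    for _ in range(n): arm.get_image("wrist"); S.append(arm.sense())
    s=S[-1];R=Ro.from_rotvec(s["ee_rot"]).as_matrix()
    F=np.array([R.T@x["contact_force"] for x in S]);T=np.array([R.T@x["torque"] for x in S]);J=np.array([x["joint_torque"] for x in S])
    r=np.array([.0706,0,.0934-H])+R.T@np.array([0,0,-.004]); M=T[:,1]+np.cross(r,F)[:,1]; q=n**.5
    print("t",s["clock"],"tilt",np.degrees(np.arctan2(-R[2,0],-R[2,2])).round(2),"F",(R@F.mean(0)).round(2),"Ft",F.mean(0).round(2),"Fsd",F.std(0).round(2),"Tt",T.mean(0).round(3),"Tsd",T.std(0).round(3),"M",M.mean().round(4),(M.std()/q).round(4),"J",J.mean(0).round(3),J.std(0).round(4),"q",s["joint_pos"].round(3))
E
python3 -c "
from h import *
mom2(15)"
```

```text
t 26.3 tilt 4.02 F [-2.74  2.02  0.47] Ft [ 2.39  2.38 -0.64] Fsd [0.53 0.44 0.43] Tt [-0.203  0.084 -0.148] Tsd [0.025 0.034 0.025] M -0.0843 0.0152 J [-9.3900e-01 -2.8926e+01 -2.8334e+01 -5.0000e-03 -5.4500e-01  1.5400e-01] [0.0478 0.0399 0.0871 0.0085 0.0168 0.002 ] q [-0.47   0.053  1.986  0.046  1.046 -2.203]
```

play_rows:
  moves: [-2.5,0,2.1,0,-0.0305,0,0,-2.5,0,2.1,0,-0.0305,0,0,0,0,0,0,0,0,0]

```text
clock: 26.68
position: [0.5368, -0.1447, 0.1539]
ee_rot: [-0.21, 3.001, 0.013]
contact_force: [1.5, 2.4, -0.0]
finger_gap: 0.129
gripper_force: 59.9
```

```bash
python3 -c "
from h import *
mom2(20)"
```

```text
t 27.675 tilt 7.55 F [2.51 3.42 1.52] Ft [-3.14  3.03 -1.12] Fsd [0.65 0.63 0.82] Tt [-0.237 -0.313 -0.189] Tsd [0.035 0.08  0.041] M 0.0483 0.0132 J [ -2.277 -27.866 -25.982  -0.36   -0.036   0.186] [0.1472 0.3737 0.4902 0.0697 0.0922 0.0082] q [-0.481  0.039  2.01   0.091  0.987 -2.238]
```

```bash
python3 - <<'E'
import numpy as np
D=np.array([[0,-.61,-2.52,-.313,8],[0,.83,1.25,.03,4],[0,-.4,1.2,-.057,5],[0,-.9,-.23,-.198,4],[0,-1.62,-1.11,-.273,8],[6,-1.86,-1.27,-.251,10],[6,.26,.56,.048,15],[12,1.21,2.74,.391,15],[12,.11,1.13,.194,20],[4,2.39,-.64,.084,15],[7.5,-3.14,-1.12,-.313,20]])
th,fx,fz,ty,n=D.T;w=np.sqrt(n)
for rx in(.068,.0706,.073):
    A=np.c_[th,-np.ones(11),fx]; x=np.linalg.lstsq(A*w[:,None],(ty-rx*fz)*w,rcond=None)[0]
    print(rx,"k",x[0],"th0",x[1]/x[0],"c",x[2],"res",(ty-rx*fz-A@x).round(3))
    for k in (.0075,):
        B=A[:,1:];y=np.linalg.lstsq(B*w[:,None],(ty-rx*fz-k*th)*w,rcond=None)[0];print("   kfix th0",y[0]/k,"c",y[1],(ty-rx*fz-k*th-B@y).round(3))
E
```

```text
0.068 k 0.017383937628505423 th0 6.306230335259916 c 0.07797269707049653 res [ 0.016 -0.01   0.002 -0.003  0.038 -0.014 -0.005  0.011  0.01  -0.019
 -0.013]
   kfix th0 6.21770842312486 c 0.08043097939386476 [-0.046 -0.075 -0.06  -0.063 -0.021 -0.013 -0.009  0.064  0.065 -0.048
  0.006]
0.0706 k 0.016902610130986078 th0 6.3374158648657355 c 0.07694737014852601 res [ 0.019 -0.015 -0.004 -0.005  0.037 -0.013 -0.006  0.009  0.01  -0.015
 -0.012]
   kfix th0 6.2923015052372 c 0.0792859391629504 [-0.04  -0.077 -0.063 -0.063 -0.019 -0.012 -0.01   0.059  0.063 -0.043
  0.006]
0.073 k 0.01645830782558361 th0 6.367821493850274 c 0.0760009145282455 res [ 0.022 -0.02  -0.009 -0.008  0.036 -0.011 -0.007  0.006  0.01  -0.012
 -0.011]
   kfix th0 6.361156657956279 c 0.07822897894979872 [-0.034 -0.078 -0.066 -0.063 -0.018 -0.01  -0.011  0.054  0.061 -0.039
  0.006]
```

play_rows:
  moves: [3,0,-2.4,0,0.033,0,0,3,0,-2.4,0,0.033,0,0,3,0,-2.4,0,0.033,0,0,3,0.2,-2.4,0,0.033,0,0,0,0,0,0,0,0,0]

```text
clock: 28.3
position: [0.5236, -0.1463, 0.1621]
ee_rot: [0.22, -3.132, 0.0]
contact_force: [-1.3, 1.7, 3.7]
finger_gap: 0.131
gripper_force: 60.3
```

```bash
python3 -c "
from h import *
mom2(6,.175)"
```

```text
t 28.6 tilt -0.06 F [-1.17  1.8   3.42] Ft [ 0.91  1.94 -3.42] Fsd [0.46 0.88 0.33] Tt [-0.129 -0.277 -0.103] Tsd [0.04  0.026 0.032] M -0.1062 0.0254 J [ -0.837 -27.799 -26.019  -0.284   0.029   0.107] [0.0181 0.0922 0.0159 0.0102 0.0071 0.0065] q [-4.590e-01  6.700e-02  1.960e+00 -1.000e-03  1.115e+00 -2.169e+00]
```

play_rows:
  moves: [0.3,0,-0.7,0,0,0,0,0,0,0,0,0,0,0]

```text
clock: 28.85
position: [0.5233, -0.1462, 0.1625]
ee_rot: [0.22, -3.132, -0.0]
contact_force: [0.4, 1.5, 1.0]
finger_gap: 0.128
gripper_force: 59.9
```

```bash
python3 -c "
from h import *
mom2(28,.175)"
```

```text
t 30.25 tilt -0.1 F [-0.36  0.7  -0.71] Ft [0.26 0.75 0.71] Fsd [0.76 0.49 1.09] Tt [-0.059 -0.038 -0.038] Tsd [0.026 0.102 0.023] M -0.1086 0.01 J [ -0.396 -30.225 -27.878  -0.088  -0.054   0.05 ] [0.1563 0.5023 0.6704 0.0795 0.1155 0.0054] q [-4.590e-01  6.600e-02  1.960e+00 -1.000e-03  1.117e+00 -2.170e+00]
```

play_rows:
  moves: [-3.3,0,2.4,0,-0.0347,0,0,-3.3,0,2.4,0,-0.0347,0,0,-3.3,0,2.5,0,-0.0347,0,0,-3.3,0,2.5,0,-0.0347,0,0,-3.2,0,2.5,0,-0.0347,0,0]

```text
clock: 30.88
position: [0.5407, -0.1438, 0.1516]
ee_rot: [-0.208, 2.96, 0.018]
contact_force: [0.3, 2.1, -3.0]
finger_gap: 0.131
gripper_force: 59.4
```

play_rows:
  moves: [-3.2,0,2.5,0,-0.0347,0,0,-3.2,0,2.5,0,-0.0347,0,0,0,0,0,0,0,0,0,0,0,0,0,0,0,0]

```text
clock: 31.38
position: [0.5477, -0.1428, 0.1482]
ee_rot: [-0.203, 2.893, 0.025]
contact_force: [1.6, 1.9, -1.8]
finger_gap: 0.126
gripper_force: 59.5
```

```bash
python3 -c "
from h import *
mom2(8,.175)"
```

```text
t 31.775 tilt 13.87 F [ 0.55  1.55 -1.66] Ft [-0.34  1.46  1.79] Fsd [0.71 0.34 0.53] Tt [-0.117  0.202 -0.082] Tsd [0.022 0.031 0.014] M 0.1006 0.0159 J [ -0.936 -28.706 -27.962   0.233  -0.581   0.08 ] [0.0264 0.0821 0.0641 0.01   0.0084 0.0031] q [-0.499  0.021  2.051  0.186  0.883 -2.315]
```

play_rows:
  moves: [0,0,0.35,0,0,0,0,0,0,0,0,0,0,0,0,0,0,0,0,0,0]

```text
clock: 32.15
position: [0.548, -0.1429, 0.1481]
ee_rot: [-0.203, 2.892, 0.024]
contact_force: [0.3, 1.0, 1.2]
finger_gap: 0.132
gripper_force: 59.8
```

```bash
python3 -c "
from h import *
mom2(8,.175)
from bench import arm
d=arm.get_image('side');np.savez('side5.npz',**d)"
```

```text
t 32.55 tilt 13.9 F [0.48 1.83 1.21] Ft [-1.01  1.75 -1.  ] Fsd [0.32 0.38 0.49] Tt [-0.143  0.004 -0.114] Tsd [0.04  0.033 0.024] M 0.1544 0.0196 J [ -1.195 -27.399 -26.824   0.104  -0.473   0.109] [0.0303 0.1471 0.1707 0.0195 0.0252 0.0017] q [-0.499  0.021  2.051  0.186  0.882 -2.315]
```

play_rows:
  moves: [0,0,-0.15,0,0,0,0,0,0,0,0,0,0,0,0,0,0,0,0,0,12,0,0,0,0,0,0,13,0,0,0,0,0,0,15]

```text
clock: 33.22
position: [0.5474, -0.143, 0.1475]
ee_rot: [-0.203, 2.894, 0.025]
contact_force: [-0.6, -0.4, 0.1]
finger_gap: 0.176
gripper_force: 0.0
```

```bash
cat >> h.py <<'E'
def signang():
    """panel's in-image angle in the side view: rosette & boss region edges -> bottom edge via depth cloud of brown panel"""
    from bench import arm
    d=arm.get_image("side"); X=cloud(d); P=d["pixels"].astype(int)
    b=np.array([-.139,.9903]); x=np.array([.9903,.139]); o=np.array([.5942,-.136])
    q=X[...,:2]-o; n=q@b; t=q@x
    m=(np.abs(n)<.02)&(t>-.15)&(t<.1)&(X[...,2]>.05)&(X[...,2]<.25)&(P[...,0]-P[...,2]>35)
    pts=np.c_[t[m],X[...,2][m]]; r=cv2.minAreaRect((pts*1000).astype(np.float32)); print("panel",len(pts),r,"t",d["depth"].shape and arm.sense()["clock"])
E
python3 - <<'E'
from h import *
from bench import arm
s=arm.sense();print(s["finger_gap"],s["gripper_force"],s["contact_force"].round(2),s["torque"].round(3))
for i in range(4): signang()
E
```

```text
0.1762913568939631 0.0 [-0.56 -0.38  0.15] [-0.005  0.189  0.001]
panel 592 ((13.031818389892578, 137.0657958984375), (170.57810974121094, 108.7493667602539), 14.57738208770752) t 33.275
panel 584 ((12.505584716796875, 140.9354248046875), (172.7873077392578, 109.8460693359375), 16.328022003173828) t 33.325
panel 586 ((13.860664367675781, 138.54354858398438), (172.3378143310547, 106.33895874023438), 16.085439682006836) t 33.375
panel 585 ((13.315681457519531, 138.5296630859375), (172.14393615722656, 105.3602294921875), 15.053375244140625) t 33.425
```

Released. With the tool free it still reads a moment (0.19 N·m), confirming the tilt bias I had inferred, and the sign stays put. Now I open wider and back away.

play_rows:
  moves: [0,0,0,0,0,0,25,0,0,0,0,0,0,40,0,0,0,0,0,0,45,0,0,-10,0,0,0,45,0,0,-20,0,0,0,45]

```text
clock: 34.05
position: [0.54, -0.1436, 0.1769]
ee_rot: [-0.203, 2.895, 0.026]
contact_force: [-0.3, 0.5, -0.0]
finger_gap: 0.525
gripper_force: 0.0
```

play_rows:
  moves: [0,0,-30,0,0,0,45,0,0,-40,0,0,0,45,0,0,-40,0,0,0,45,0,0,-30,0,0,0,45,0,0,0,0,0,0,45]

```text
clock: 34.67
position: [0.5082, -0.1493, 0.3172]
ee_rot: [-0.203, 2.887, 0.018]
contact_force: [0.1, 0.1, -0.2]
finger_gap: 0.524
gripper_force: 0.0
```

```bash
python3 - <<'E'
from h import *
from bench import arm
s=arm.sense();print(s["clock"],s["position"].round(3),s["contact_force"].round(2),s["torque"].round(3))
for i in range(5): signang()
E
```

```text
34.675 [ 0.508 -0.149  0.317] [ 0.15  0.12 -0.2 ] [-0.018  0.096  0.009]
panel 639 ((12.811668395996094, 137.0258026123047), (170.0811004638672, 109.25885009765625), 14.67526912689209) t 34.725
panel 638 ((13.981216430664062, 137.72828674316406), (172.5526123046875, 106.99114227294922), 14.297127723693848) t 34.775
panel 636 ((13.104923248291016, 135.61245727539062), (169.80914306640625, 110.10253143310547), 14.156476020812988) t 34.825
panel 643 ((13.614547729492188, 138.22457885742188), (171.112060546875, 106.8404312133789), 14.761882781982422) t 34.875
panel 635 ((13.877906799316406, 138.9169921875), (174.2236785888672, 109.69169616699219), 14.708642959594727) t 34.925
```

play_rows:
  moves: [10,0,-30,0,0,0,45,10,0,-30,0,0,0,45,0,0,0,0,0,0,45,0,0,0,0,0,0,45,0,0,0,0,0,0,45]

```text
clock: 35.55
position: [0.4738, -0.1528, 0.3641]
ee_rot: [-0.203, 2.896, 0.028]
contact_force: [1.5, 0.5, -0.1]
finger_gap: 0.528
gripper_force: 0.0
```

```bash
python3 - <<'E'
from h import *
from bench import arm
signang()
print(arm.finish_job())
E
```

```text
panel 640 ((13.941543579101562, 136.97056579589844), (172.97923278808594, 108.10191345214844), 14.306987762451172) t 35.6
the job is handed in; nothing more can be done
None
```

The job is handed in at 35.6 s: the sign hangs still on the bar at about 14.5°, heavy end down, with its hook against or within about 0.4 mm of the collar by arm position (not checked in a picture after release); the collar looked unmoved when the hook first touched it.

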